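# Let a jar out of the feed rack with its rocker lever

## Task

Let the red-capped spice jar out of the wooden feed rack: with your fingertips press down the blue pad of the rocker lever on that jar's side, so that its gate lifts, and keep it down until the jar has rolled to the front of the rack; then let go so that the gate drops shut again. Do not touch or lift either jar, leave the green jar shut in behind its own gate, and leave the other things on the table where they are.

Things in the scene. Friction and masses are not known exactly. Their poses are not given: they have to be found in the camera images.
- rack: Fixed wooden gravity-feed rack, 275 mm long (x), 340 mm wide over the lever pads (y). Origin on the table under its middle; own x points up the slope, away from the robot, y to its left, z up. The floor slopes 0.20 rad down to the front (16 mm high at x = -150 mm, 70 mm at +115). A divider at y = 0 parts two 114 mm wide lanes centred at y = +60 (left) and -60 mm (right), a jar across each.
- rack_front (a point): Middle of the top edge of the rack's 40 mm high front stop wall, at (-153, 0, 40) mm in the rack's frame. A jar that is let out rolls down to this wall and lies there with its axis at about x = -127 mm.
- left_gate (a point): Middle of the left gate: a steel plate, 26 mm high and 4 mm thick, that crosses the left lane at x = +20 mm of the rack's frame and is the rear end of the left rocker lever. The lever runs along the rack's outer side on a pivot at (-80, +138, 102) mm; its front end carries the blue pad.
- right_gate (a point): The same point of the right gate; the right lever's pivot is at (-80, -138, 102) mm.
- left_pad (a point): Middle of the top face of the left lever's blue pad (44 mm long by 40 mm wide, 8 mm thick), at (-165, +154, 134) mm in the rack's frame when up; the face then slopes 0.22 rad down to the rear. Pressed fully down it sinks by 39 mm and shifts 5 mm to the front (-x of the rack). A return spring resists with about 2.5 N, rising to about 4 N fully down; then the lever meets its stop.
- right_pad (a point): The same point of the right lever's pad, at (-165, -154, 134) mm in the rack's frame when up.
- left_lever (a joint): Angle of the left rocker lever: 0 = pad up and gate shut; 0.44 rad = pad fully down and gate fully lifted. A jar passes under the gate from about 0.36 rad. A spring returns it to 0 when let go.
- right_lever (a joint): The same for the right rocker lever.
- spice_jar_mid (a point): Middle of the spice jar (45 mm diameter, 106 mm long, red cap, brown contents and label) that lies across one of the two lanes, left or right, behind the gate, about 79 mm above the table. Its rack-frame y tells its lane; its axis lies along the rack's y.
- green_jar_mid (a point): Middle of the green glass jar with a white cap (45 mm diameter, 106 mm long) that lies the same way in the other lane. It must stay there.
- date_stamp: Loose standing date stamp with a brown knob, 24 x 42 x 64 mm, beside the left lever; origin under its middle. Bystander.
- label_roll: Loose roll of labels lying flat, 78 x 81 x 26 mm, beside the right lever; origin under its middle. Bystander.
- tied_brush: Loose short paste brush, 10 x 75 x 10 mm, lying in front of the rack; origin under its middle. Bystander.
- spice_jar: The same spice jar; origin at the middle of its base (its end away from the cap), own z along its axis towards the cap.
- green_jar: The same green jar; origin at the middle of its base, own z along its axis towards the cap.
Things that resemble listed ones, but are neither listed nor needed, are in the scene too. What is shaped like the spice_jar but pink, purple or turquoise is not meant.

How it is judged:
On the way, in this order (a step that is already met when the one before it is completed fails the run):
1. the lever on the spice jar's side is pressed so that its gate rises (over 0.15 rad) (((y of spice_jar_mid in the frame of rack above 0 m and value of joint left_lever above 0.15 rad) or (y of spice_jar_mid in the frame of rack below 0 m and value of joint right_lever above 0.15 rad))), for 0.05 s.
2. the spice jar has rolled to the front of the rack while its gate is still held up (x of spice_jar_mid in the frame of rack below -0.08 m and ((y of spice_jar_mid in the frame of rack above 0 m and value of joint left_lever above 0.15 rad) or (y of spice_jar_mid in the frame of rack below 0 m and value of joint right_lever above 0.15 rad))), for 0.05 s.
At the end, for the whole second after the job is handed in: The spice jar lies in the rack against the front stop (its middle 110 to 150 mm in front of the rack's origin, less than 60 mm above the table), both levers are back up (under 0.05 rad), the green jar has moved less than 20 mm, and the stamp, roll and brush less than 25 mm (x of spice_jar_mid in the frame of rack between -0.15 and -0.11 m and z of spice_jar_mid in the frame of rack below 0.06 m and y of spice_jar_mid in the frame of rack between -0.125 and 0.125 m and value of joint each of left_lever, right_lever below 0.05 rad and distance of green_jar_mid from where it was at the start of the episode below 0.02 m and distance of each of date_stamp, label_roll, tied_brush from where it was at the start of the episode below 0.025 m); the robot touches nothing.
It fails at once if the robot touches or lifts a jar (contact force between any of the fingers, the arm and spice_jar above 0.5 N or contact force between any of the fingers, the arm and green_jar above 0.5 N or height (world z) of any of spice_jar_mid, green_jar_mid above 0.13 m).
It fails at once if the green jar is let out or displaced (distance of green_jar_mid from where it was at the start of the episode above 0.02 m).
It fails at once if a bystander is knocked away, lifted or tipped (distance of any of date_stamp, label_roll, tied_brush from where it was at the start of the episode above 0.025 m or angle between date_stamp's own z axis and vertical above 0.5 rad).
It also fails if it takes over 32 s, if anything falls off the work surface, if the arm or the gripper's body presses on something with over 40 N, if the wrist force passes 120 N, or if a joint passes its speed limit or range.

## Robot

A 6-joint arm with a two-finger parallel gripper is mounted at the origin on a cart in front of the work surface, level with it; the furniture and walls round the work are solid. World frame = base frame: x ahead of the robot, y to its left, z up, the work surface at z = 0. Lengths are in m, angles in rad, forces in N, time in s.
With the tool pointing down it reaches from about 0.3 to 0.875 m from the base axis. Payload 6.4 kg.
Tool frame: the origin (TCP) lies on the mounting face of the last link; the fingertips stand r.finger_overhang ahead of it and the grasp point (between the pads) lies 155 mm ahead of it (r.finger_overhang is the distance from the TCP to the fingertips, in m); z points along the fingers, y is the line along which they close (so a half turn about z gives the same grasp; the last joint's range is limited). The gripper opens to 85 mm and grips with 20 to 120 N. Pads are 22 mm wide; open, the fingers measure 114 mm over their backs; the gripper's body (76 mm by 85 mm) begins 54 mm behind the grasp point. The pads swing forward as they close: fully open they stand 13 mm farther back than shut.
Start: joints at [1.038, 0.181, 1.607, -0, 1.354, -0.206], TCP at [0.185, 0.545, 0.405] pointing down, gripper open.
Joint ranges: [-2.99, 2.99], [-0.89, 2.07], [0.3, 2.58], [-1.14, 4.28], [0, 2.63], [-3.12, 3.12]. Speed limits (rad/s): [2.57, 2.57, 3.01, 3.14, 3.14, 3.14].

## Interface

Orientations are given as [roll, pitch, yaw] about the fixed x, y, z axes, in that order (R = Rz(yaw) Ry(pitch) Rx(roll)).
In Python, from rig import monitor, imaging, r gives the robot as it stands.
- The arm moves only by the tool drive_tool, never from a script. Its argument "steps" is a list of rows, each a list of 7 numbers: the turn, a rotation vector about the tool's x, y, z each as a share of 0.08 rad, from -1 to 1, then the shift along the tool's x, y, z each as a share of 3 cm, from -1 to 1, then the closure, from -1 (fully open) to 1 (shut). In form: [[rx, ry, rz, tx, ty, tz, claw], ...]. A call has exactly 5 rows; each row shifts and turns the commanded pose from where the row before left it, along the tool's axes as they then stand; what a row does not reach is not made up. A row lasts 1/10 s, in which the tool goes at most 50 mm and 8.59 degrees, less where a joint would pass 70% of its speed; a pose out of reach is approached as far as the arm can. A call with a number of a shift or a turn outside -1 to 1 is refused whole. A call with a gripper value outside its range is refused whole. The fingers move at their own pace and stop on an object; "force" is the grip in N (left out, the last holds). Time passes only in rows, so rows that do not move let the fingers close, or fill a call up. It gives the time, the measured TCP pose, the force, the opening and the grip force at its end, in the units of the state.
- monitor.sense(): the state, without advancing time (a new reading comes with each control period).
- imaging.read_camera(name): name is "scene" or "top" or "wrist"; returns (picture, depth): 420x560x3 uint8, red, green, blue; 420x560 float32, m along the optical axis (not along the pixel's ray), 0 where there is no reading.
- imaging.camera_model(name): a dict with "fx", "fy", "cx", "cy" (pixels), "dist_coeffs" ([k1, k2, p1, p2, k3] as OpenCV has them; the pictures are not rectified), "rvec" (rotation vector, rad) and "tvec" (3), from world to camera coordinates, as OpenCV has them; the wrist camera has in their place "hand_eye" (4x4, takes a point from camera to tool coordinates, whose origin is the TCP and whose axes are the flange's). Camera axes: x right, y down, z forward; pixel columns grow to the right and rows downward; lengths in m; the calibration is good to about 2 mm. A picture is of the moment at which its call begins: read the wrist's pose just before it. camera_model takes no time and is no camera call.
- r.close_job(): hands the job in; it is judged then, once.
The state is a dict: "clock": time; "joint_positions": joint angles; "dq": joint speeds; "joint_torque": joint torques, N m; "tool_pos": TCP position; "eef_rot": TCP orientation; "wrist_force": force on the tool from outside, world axes, zero at the start; "torque": the same for the moment, N m; "opening": finger opening in m; "gripper_force": force on a finger pad.
Only numpy, scipy, OpenCV 4.12 (cv2) and the standard library are available. Lean on these libraries where they do the work, as an engineer would, in place of code of your own. Each camera call takes 0.05 s, during which the arm holds its last target. There are 200 camera calls.

## Working session

There is one attempt and no reset: what is moved stays moved. The work goes in short steps, Python scripts to look and compute and a tool call to move; the robot and the scene stay as the last step left them, time stands still between calls to the robot, and variables do not carry over. Pictures are saved under pics/ and viewed, at most 10 in all, crops included, and the job is handed in when it is done.

Besides the shell and the picture viewer there is one more tool, called after ">>>" by a JSON object that holds its "api" and its "payload". drive_tool: Moves the arm, as the interface text tells. Its arguments: {"type":"object","properties":{"steps":{"type":"array"},"force":{"type":"number"}},"required":["steps"]}

```bash
mkdir -p pics
cat > h.py <<'E'
import numpy as np, cv2
from rig import monitor, imaging, r
def ext(name):
    m=imaging.camera_model(name)
    K=np.array([[m['fx'],0,m['cx']],[0,m['fy'],m['cy']],[0,0,1.]]);D=np.array(m['dist_coeffs'],float)
    return m,K,D
def world(name,uv,depth):
    m,K,D=ext(name); R,_=cv2.Rodrigues(np.array(m['rvec'],float)); t=np.array(m['tvec'],float).ravel()
    uv=np.array(uv,float).reshape(-1,1,2); n=cv2.undistortPoints(uv,K,D).reshape(-1,2)
    p=np.c_[n,np.ones(len(n))]*np.array(depth).reshape(-1,1)
    return (p-t)@R
E
python3 - <<'E'
from h import *
s=monitor.sense(); print(s['clock'],s['tool_pos'],s['eef_rot'],s['opening'],r.finger_overhang)
for n in('scene','top'):
    im,d=imaging.read_camera(n); cv2.imwrite(f'pics/{n}0.png',im[...,::-1]); np.savez(f'{n}0.npz',im=im,d=d)
    h=cv2.cvtColor(im,cv2.COLOR_RGB2HSV); m=cv2.inRange(h,(95,110,50),(130,255,255))
    k,l,st,c=cv2.connectedComponentsWithStats(m)
    for i in range(1,k):
        if st[i,4]>40:
            vv,uu=np.where((l==i)&(d>0)); 
            if len(vv)<10: continue
            p=world(n,np.c_[uu,vv],d[vv,uu]); print(n,st[i],c[i].round(),np.median(p,0).round(3),p.min(0).round(3),p.max(0).round(3))
E
```

```text
0.0 [0.18441916 0.54433379 0.40375469] [-3.13980434e+00 -3.92006386e-04  2.81480406e+00] 0.08565758832313987 0.1734
scene [340 195  21  15 192] [350. 202.] [ 0.49  -0.065  0.135] [ 0.469 -0.087  0.122] [ 0.512 -0.047  0.14 ]
scene [260 279  26  20 313] [272. 288.] [0.48  0.239 0.134] [0.459 0.184 0.022] [0.505 0.259 0.14 ]
top [327 235  16  17 257] [334. 243.] [ 0.493 -0.069  0.135] [ 0.473 -0.089  0.125] [ 0.512 -0.052  0.143]
top [199 238  16  18 269] [206. 247.] [0.481 0.237 0.135] [0.461 0.218 0.125] [0.502 0.256 0.143]
```

View pics/scene0.png

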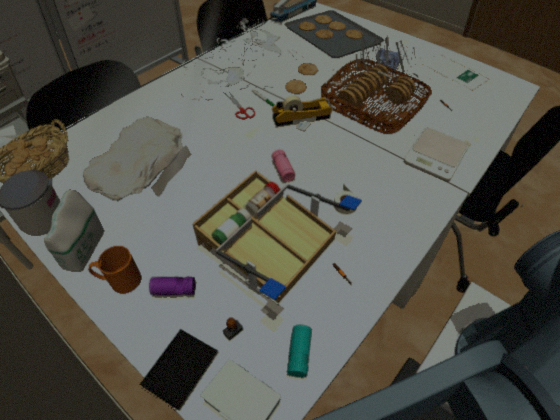

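View pics/top0.png

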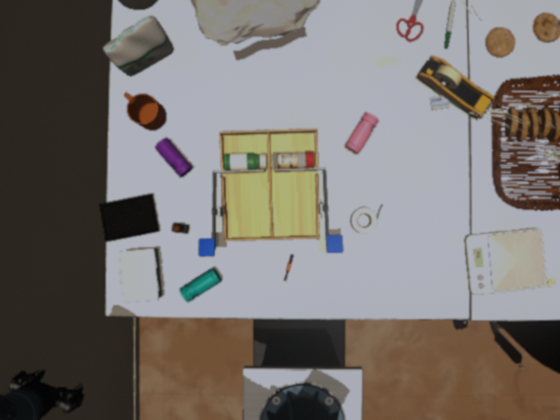

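The scene view shows the red-capped jar in the right lane (top view 295,159) and the green jar in the left lane (245,161). The target is the right pad (top view 334,243), at about (0.491, -0.069, 0.135) in world coordinates. I'll move above it with the fingers closed.

>>> {"api": "drive_tool", "payload": {"steps": [[0, 0, 0, -1, -1, 0, 1], [0, 0, 0, -1, -1, 0, 1], [0, 0, 0, -1, -1, 0, 1], [0, 0, 0, -1, -1, 0, 1], [0, 0, 0, -1, -1, 0, 1]], "force": 40}}

```text
clock: 0.6
tool_pos: [0.2787, 0.3528, 0.4044]
eef_rot: [-3.141, -0.0, 2.815]
wrist_force: [-0.2, 0.4, 0.8]
opening: 0.012
gripper_force: 0.0
```

>>> {"api": "drive_tool", "payload": {"steps": [[0, 0, 0, -1, -1, 0, 1], [0, 0, 0, -1, -1, 0, 1], [0, 0, 0, -1, -1, 0, 1], [0, 0, 0, -1, -1, 0, 1], [0, 0, 0, -1, -1, 0, 1]]}}

```text
clock: 1.1
tool_pos: [0.3726, 0.1625, 0.4046]
eef_rot: [3.141, 0.0, 2.815]
wrist_force: [1.0, 1.3, -0.9]
opening: -0.0
gripper_force: 0.0
```

>>> {"api": "drive_tool", "payload": {"steps": [[0, 0, 0, -1, -1, 0, 1], [0, 0, 0, -1, -1, 0, 1], [0, 0, 0, -1, -1, 0, 1], [0, 0, 0, -1, -1, 0, 1], [0, 0, 0, 0, 0, 0, 1]]}}

```text
clock: 1.6
tool_pos: [0.449, 0.0081, 0.4046]
eef_rot: [-3.14, 0.001, 2.81]
wrist_force: [0.3, 0.1, -0.3]
opening: 0.0002
gripper_force: 0.0
```

>>> {"api": "drive_tool", "payload": {"steps": [[0, 0, 0, -0.7, -0.7, 0, 1], [0, 0, 0, -0.7, -0.7, 0, 1], [0, 0, 0, -0.7, -0.6, 0.4, 1], [0, 0, 0, 0, 0, 0.5, 1], [0, 0, 0, 0, 0, 0, 1]]}}

```text
clock: 2.1
tool_pos: [0.4871, -0.0648, 0.3752]
eef_rot: [3.141, -0.005, 2.814]
wrist_force: [-0.5, 0.2, -0.9]
opening: 0.0003
gripper_force: 0.0
```

Run:
```python
from h import *
from scipy.spatial.transform import Rotation as Ro
s=monitor.sense(); print(s['clock'],s['tool_pos'],s['eef_rot'])
im,d=imaging.read_camera('wrist'); cv2.imwrite('pics/w1.png',im[...,::-1])
m,K,D=ext('wrist'); H=np.array(m['hand_eye'])
h=cv2.cvtColor(im,cv2.COLOR_RGB2HSV); mk=cv2.inRange(h,(95,110,50),(130,255,255))
k,l,st,c=cv2.connectedComponentsWithStats(mk); R=Ro.from_euler('xyz',s['eef_rot']).as_matrix()
for i in range(1,k):
    if st[i,4]>200:
        v,u=np.where((l==i)&(d>0)); n=cv2.undistortPoints(np.c_[u,v].astype(float).reshape(-1,1,2),K,D).reshape(-1,2)
        p=np.c_[n,np.ones(len(n))]*d[v,u][:,None]; p=p@H[:3,:3].T+H[:3,3]; p=p@R.T+s['tool_pos']
        top=p[p[:,2]>.12]; print(st[i],p.mean(0),top.min(0),top.max(0))
```

```text
2.1 [ 0.48710562 -0.06479902  0.37524157] [ 3.14109532 -0.00529983  2.81387875]
[ 233  199   79   74 3564] [ 0.48705262 -0.06991671  0.13509041] [ 0.46760603 -0.09067843  0.12838681] [ 0.51109725 -0.05060171  0.20735847]
```

View pics/w1.png

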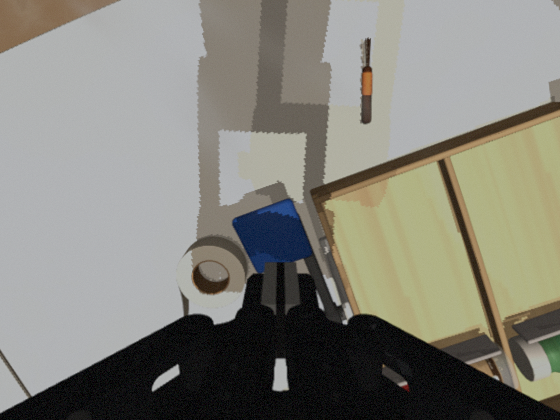

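The wrist view shows the pad (about 275,235) just ahead of the closed fingertips, with the label roll clear on the left and the brush well away. Pressing down now.

>>> {"api": "drive_tool", "payload": {"steps": [[0, 0, 0, 0, -0.16, 0.6, 1], [0, 0, 0, 0, 0, 0.6, 1], [0, 0, 0, 0, 0, 0.6, 1], [0, 0, 0, 0, 0, 0.6, 1], [0, 0, 0, 0, 0, 0.3, 1]]}}

```text
clock: 2.65
tool_pos: [0.4859, -0.0687, 0.2963]
eef_rot: [-3.141, -0.002, 2.816]
wrist_force: [-1.4, -0.2, 3.8]
opening: -0.0001
gripper_force: 1.6
```

>>> {"api": "drive_tool", "payload": {"steps": [[0, 0, 0, 0, 0, 0.3, 1], [0, 0, 0, 0, 0, 0.3, 1], [0, 0, 0, 0, 0, 0.2, 1], [0, 0, 0, 0, 0, 0, 1], [0, 0, 0, 0, 0, 0, 1]]}}

```text
clock: 3.15
tool_pos: [0.4865, -0.0695, 0.2729]
eef_rot: [3.141, -0.0, 2.815]
wrist_force: [-1.7, 2.3, 3.8]
opening: 0.0002
gripper_force: 2.2
```

```bash
cat > jar.py <<'E'
from h import *
import sys
im,d=imaging.read_camera('top'); print(monitor.sense()['clock'],monitor.sense()['wrist_force'])
cv2.imwrite('pics/%s.png'%sys.argv[1],cv2.resize(im[100:300,180:380,::-1],None,fx=3,fy=3))
h=cv2.cvtColor(im,cv2.COLOR_RGB2HSV); mk=(cv2.inRange(h,(0,140,80),(5,255,255))|cv2.inRange(h,(172,140,80),(180,255,255)))
k,l,st,c=cv2.connectedComponentsWithStats(mk)
for i in range(1,k):
    if st[i,4]>25:
        v,u=np.where((l==i)&(d>0)); print(st[i],np.median(world('top',np.c_[u,v],d[v,u]),0).round(3))
E
python3 jar.py t1
```

```text
3.2 [-2.68387877  2.25940269  4.03584785]
[407  16   8   9  36] [ 1.091 -0.291  0.01 ]
[307 185   7  13  90] [ 0.62  -0.013  0.082]
```

>>> {"api": "drive_tool", "payload": {"steps": [[0, 0, 0, 0, 0, 0.05, 1], [0, 0, 0, 0, 0, 0, 1], [0, 0, 0, 0, 0, 0, 1], [0, 0, 0, 0, 0, 0, 1], [0, 0, 0, 0, 0, 0, 1]]}}

```text
clock: 3.7
tool_pos: [0.4865, -0.0696, 0.2713]
eef_rot: [3.141, 0.0, 2.815]
wrist_force: [-1.3, 3.4, 4.2]
opening: 0.0
gripper_force: 2.1
```

>>> {"api": "drive_tool", "payload": {"steps": [[0, 0, 0, 0, 0, 0, 1], [0, 0, 0, 0, 0, 0, 1], [0, 0, 0, 0, 0, 0, 1], [0, 0, 0, 0, 0, 0, 1], [0, 0, 0, 0, 0, 0, 1]]}}

```text
clock: 4.2
tool_pos: [0.4864, -0.0696, 0.2712]
eef_rot: [3.142, 0.0, 2.815]
wrist_force: [-0.6, 3.8, 2.9]
opening: -0.0
gripper_force: 2.1
```

```bash
python3 jar.py t2
```

```text
4.25 [-1.7951141   3.40083603  4.09066703]
[407  16   8   9  37] [ 1.09  -0.292  0.009]
[307 221   8  15  94] [ 0.529 -0.014  0.064]
```

View pics/t2.png

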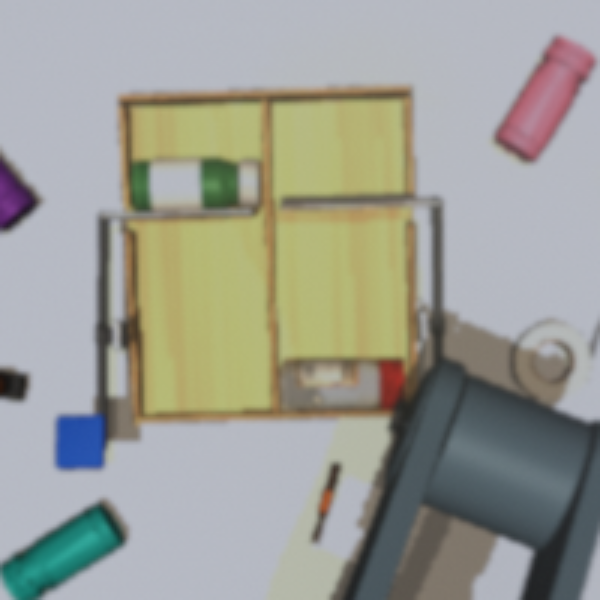

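The jar lies against the front wall (crop 340,385), its gate is still up, and the green jar hasn't moved. I'll hold a moment longer, then lift off.

>>> {"api": "drive_tool", "payload": {"steps": [[0, 0, 0, 0, 0, 0, 1], [0, 0, 0, 0, 0, 0, 1], [0, 0, 0, 0, 0, -0.3, 1], [0, 0, 0, 0, 0, -0.5, 1], [0, 0, 0, 0, 0, -0.5, 1]]}}

```text
clock: 4.75
tool_pos: [0.4868, -0.0701, 0.3113]
eef_rot: [-3.141, 0.002, 2.815]
wrist_force: [0.4, 0.2, -0.4]
opening: -0.0006
gripper_force: 0.0
```

>>> {"api": "drive_tool", "payload": {"steps": [[0, 0, 0, 0, 0, -0.7, 1], [0, 0, 0, 0, 0, -1, 1], [0, 0, 0, 0, 0, -1, 1], [0, 0, 0, 0, 0, -1, 1], [0, 0, 0, 0, 0, -0.5, 1]]}}

```text
clock: 5.25
tool_pos: [0.4867, -0.0701, 0.4395]
eef_rot: [-3.14, 0.004, 2.814]
wrist_force: [0.4, -0.3, -0.4]
opening: -0.0001
gripper_force: 0.0
```

>>> {"api": "drive_tool", "payload": {"steps": [[0, 0, 0, 1, 1, 0, 1], [0, 0, 0, 1, 1, 0, 1], [0, 0, 0, 1, 1, 0, 1], [0, 0, 0, 1, 1, 0, 1], [0, 0, 0, 1, 1, 0, 1]]}}

```text
clock: 5.75
tool_pos: [0.3914, 0.1214, 0.4366]
eef_rot: [-3.141, 0.001, 2.814]
wrist_force: [0.1, 1.4, 0.6]
opening: -0.0001
gripper_force: 0.0
```

>>> {"api": "drive_tool", "payload": {"steps": [[0, 0, 0, 1, 1, 0, 1], [0, 0, 0, 1, 1, 0, 1], [0, 0, 0, 0, 0, 0, 1], [0, 0, 0, 0, 0, 0, 1], [0, 0, 0, 0, 0, 0, 1]]}}

```text
clock: 6.25
tool_pos: [0.3553, 0.196, 0.4363]
eef_rot: [-3.141, 0.001, 2.814]
wrist_force: [0.2, 0.3, 0.0]
opening: 0.0003
gripper_force: 0.0
```

```bash
python3 jar.py t3
```

```text
6.3 [0.50643197 0.28962984 0.63240782]
[407  16   8   9  35] [ 1.091 -0.291  0.009]
[307 221   7  15 104] [ 0.527 -0.014  0.064]
```

View pics/t3.png

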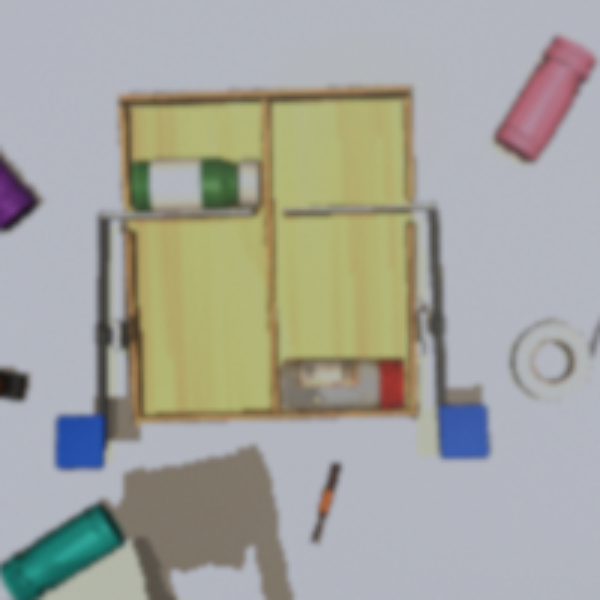

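The spice jar is at the front wall (crop 340,385), the right pad is back up (465,430), and the gate is shut. Nothing else has moved.

```bash
python3 -c "
from rig import r
print(r.close_job())"
```

```text
the job is handed in; nothing more can be done
None
```

I let the red-capped spice jar out: it rolled to the front stop while I held the right lever down, the gate dropped shut again, and the green jar and bystanders stayed put; the job was handed in at about 6.3 s, but no verdict came back.

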